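Return a flange clamp through the one-way flap

TASK

Push the loose flange clamp along the desk, under the yellow gravity flap and on into the return bay until it lies wholly inside, then draw the fingers back out so that the flap swings fully shut in front of it. Only push the clamp, flat on the desk: never lift or tip it. Leave the other loose things where they are.

Things in the scene. Friction and masses are not known exactly. Their poses are not given: they have to be found in the camera images.
- kf_clamp_1: Silver metal flange clamp, a ring with a wing-nut ear, lying flat and loose in front of the bay, 0.11 kg, 16 mm high. Origin in the middle of its underside, z up. Outline (solid for contact): a rectangle x -30 to +30, y -27 to +35 mm, plus the wing nut at x +11 to +24, out to y = -39 mm. Starts 85 to 105 mm before the flap, up to 120 mm off the bay's middle line.
- gate: Return bay fixed to the desk: open-topped aluminium pen without a floor (bare desk, no sill). Origin on the desk in mid-mouth, below the flap's pivot line; x points into the bay, y left, z up. Grey posts at the mouth, 22 mm thick along x, 98 mm high, inner faces at y = -118 and +118 mm. Side walls 40 mm high. Lead-in lips 30 mm high flare out from the posts to about x = -32, y = +-136 mm.
- gate_back (a point): Middle of the foot of the inner face of the bay's back wall (40 mm high), 138 mm behind the pivot line. The clear width inside the bay is 238 mm.
- gate_pivot (a point): Middle of the flap's pivot line, 90 mm above the desk, level between the post tops. Nothing is here: there is no crossbar, so fingers pointing down can travel in between the posts and push the flap before them, until their front is about 45 mm past this line (deeper, the plate may jam under a wide gripper body).
- flap (a joint): Angle of the yellow flap (0.09 kg) in rad: 0 = hanging shut, growing as it swings into the bay and up, stop at 1.45. Gravity shuts it; it cannot swing outward. It rides over the clamp as that is pushed in, and shuts only if the clamp's nearest edge is at least 32 mm past the pivot line; otherwise it comes to rest on the clamp.
- flap_plate (a point): Centre of the flap's yellow plate, 4 mm thick, 228 mm wide, 14 mm high, hung on two slim arms at its ends (y = -111 and +111 mm). Shut, it stands 4 to 8 mm past the pivot line and spans 11 to 25 mm above the desk.
- kf_stub_1: Silver stub flange, 40 mm across and 35 mm high, standing beside the left wall of the bay; origin at its foot. To be left alone.
- kf_ring_1: Black and silver centering ring, 38 mm across and 8 mm high, lying beside the right wall of the bay; origin under its centre. To be left alone.
- dropper: Brown dropper bottle, 33 mm across and 102 mm high, standing to the left of the bay; origin at its foot. To be left alone.
- torch: Black pocket torch, 96 mm long and 27 mm thick, lying on the right; origin under its centre, length along its y. To be left alone.
- note_pad: Yellow note pad, 76 x 76 x 12 mm, lying near the front right; origin under its centre. To be left alone.
Things that resemble listed ones, but are neither listed nor needed, are in the scene too. There is more than one size of the kf_clamp_1; the job needs the middle-sized.

How it is judged:
On the way:
1. the flap is pushed open while the clamp slides under it (value of joint flap above 0.25 rad and x of kf_clamp_1 in the frame of gate between -0.04 and 0.065 m and height (world z) of kf_clamp_1 below 0.008 m), for 0.05 s.
At the end, for the whole second after the job is handed in: The clamp lies flat and at rest on the desk inside the bay (its middle 55 to 130 mm past the flap's pivot line and within 110 mm of the bay's middle), and the flap hangs shut (less than 0.06 rad) (x of kf_clamp_1 in the frame of gate between 0.055 and 0.13 m and y of kf_clamp_1 in the frame of gate between -0.11 and 0.11 m and height (world z) of kf_clamp_1 below 0.006 m and angle between kf_clamp_1's own z axis and vertical below 0.15 rad and value of joint flap below 0.06 rad and linear speed of kf_clamp_1 below 0.01 m/s); the robot touches nothing.
It fails at once if the clamp is lifted more than 12 mm off the desk (height (world z) of kf_clamp_1 above 0.012 m).
It fails at once if the clamp is tipped by more than 0.35 rad (angle between kf_clamp_1's own z axis and vertical above 0.35 rad).
It fails at once if a bystander (stub flange, centering ring, dropper bottle, torch or note pad) is moved more than 20 mm (distance of any of kf_stub_1, kf_ring_1, dropper, torch, note_pad from where it was at the start of the episode above 0.02 m).
It also fails if it takes over 58 s, if anything falls off the work surface, if the arm or the gripper's body presses on something with over 40 N, if the wrist force passes 120 N, or if a joint passes its speed limit or range.

ROBOT

A 6-joint arm with a two-finger parallel gripper is mounted at the origin on a cart in front of the work surface, level with it; the furniture and walls round the work are solid. World frame = base frame: x ahead of the robot, y to its left, z up, the work surface at z = 0. Lengths are in m, angles in rad, forces in N, time in s.
With the tool pointing down it reaches from about 0.275 to 0.875 m from the base axis. Payload 12.5 kg.
Tool frame: the origin (TCP) lies at the very end of the fingers, on their centre line; the grasp point (between the pads) lies 19 mm behind it; z points along the fingers, y is the line along which they close (so a half turn about z gives the same grasp; the last joint's range is limited). The gripper opens to 85 mm and grips with 20 to 120 N. Pads are 22 mm wide; open, the fingers measure 114 mm over their backs; the gripper's body (76 mm by 85 mm) begins 54 mm behind the grasp point. The pads swing forward as they close: fully open they stand 13 mm farther back than shut.
Start: joints at [-1.32, 0.351, 1.652, -0, 1.139, -0.085], TCP at [0.181, -0.519, 0.2] pointing down, gripper open.
Joint ranges: [-2.75, 2.75], [-0.79, 2.1], [0.01, 2.65], [-1.57, 4.71], [0.07, 3.14], [-2.87, 2.87]. Speed limits (rad/s): [2.22, 2.22, 2.79, 3.14, 3.14, 3.14].

INTERFACE

Orientations are given as a 3x3 rotation matrix whose columns are the frame's x, y, z axes.
In Python, from bench import manip gives the robot as it stands. Calls block until the motion is done:
- manip.move_ptp(position, orientation): joint-space move of the TCP to a pose.
- manip.move_l(position, attitude=None, max_speed=0.15): straight line of the TCP; attitude=None keeps the orientation; max_speed is the mean speed in m/s.
- manip.move_j(angles): joint-space move.
- manip.set_gripper(opening, effort=None): opening from 0.0 (shut) to 1.0 (fully open); effort is the grip in N (None keeps the last); returns when the fingers have stopped.
- manip.dwell(seconds).
- manip.inverse_kinematics(position, orientation): joint angles nearest the present ones, or None.
- manip.grab_frame(name): name is "side" or "top" or "wrist"; returns (picture, depth): 420x560x3 uint8, red, green, blue; 420x560 float32, m along the optical axis (not along the pixel's ray), 0 where there is no reading.
- manip.get_calibration(name): a dict with "camera_matrix" (3x3 intrinsics, pixels), "R" (3x3) and "t" (3): a world point X has camera coordinates R X + t. Camera axes: x right, y down, z forward; pixel columns grow to the right and rows downward; lengths in m; the calibration is good to about 2 mm. A picture is of the moment at which its call begins: read the wrist's pose just before it. get_calibration takes no time and is no camera call; for the wrist camera it gives the pose at the moment of the call.
A pose or a line that the arm cannot do raises manip.Unreachable and nothing moves.
- manip.sign_off(): hands the job in; it is judged then, once.
Trained networks look in the newest picture that a camera, given by its name, has taken for a name from the list of things; names that differ only in an ending like _2 or _b are one class to them, and where a whole thing is asked for, a point or a joint stands for the part that bears it (a point fixed in the world has none). Each returns a list of dicts, best first, with "confidence" (0 to 1); they miss things now and then, are a little off and sometimes report something else, mostly with a low value. They report only what shows in the picture. A call takes as long as a camera call. They do not tell look-alikes from the thing itself.
- manip.look_for(camera, name): "at" ([x, y, z] in m, in world coordinates, good to about 4 mm: the middle of the surface that is visible of it).
Readings, each from a call of its own:
- manip.current_time(): time.
- manip.current_qpos(): joint angles.
- manip.current_joint_vel(): joint speeds.
- manip.current_joint_torque(): joint torques, N m.
- manip.current_ee_pos(): TCP position.
- manip.current_tcp_rot(): TCP orientation.
- manip.current_force(): force on the tool from outside, world axes, zero at the start.
- manip.current_ft_torque(): the same for the moment, N m.
- manip.current_grip_width(): opening from 0.0 (shut) to 1.0 (fully open).
- manip.current_grip_force(): force on a finger pad.
Only numpy, scipy, OpenCV 4.12 (cv2) and the standard library are available. Lean on these libraries where they do the work, as an engineer would, in place of code of your own. Each camera call takes 0.05 s, during which the arm holds its last target. There are 200 camera calls.

## Working session

There is one attempt and no reset: what is moved stays moved. The work goes in short steps, each a Python script; the robot and the scene stay as the last script left them, time stands still between calls to the robot, and variables do not carry over. Pictures are saved under pics/ and viewed, at most 10 in all, crops included, and the job is handed in when it is done.

```bash
mkdir -p pics
python3 - <<'E'
from bench import manip
import cv2, numpy as np
for c in ("top","side"):
    im,d=manip.grab_frame(c); cv2.imwrite(f"pics/{c}0.png",im[:,:,::-1]); np.savez(f"{c}0.npz",im=im,d=d)
    k=manip.get_calibration(c); K,R,t=k["camera_matrix"],np.array(k["R"]),np.array(k["t"])
    print(c,np.round(-R.T@t,3))
    for n in ("kf_clamp_1","gate","flap_plate","kf_stub_1","kf_ring_1","dropper","torch","note_pad"):
        for r in manip.look_for(c,n)[:5]:
            p=np.array(r["at"]);q=K@(R@p+t);print(n,round(r["confidence"],2),p.round(3),(q[:2]/q[2]).round())
print(manip.current_time())
E
```

```text
top [ 0.414 -0.008  1.357]
kf_clamp_1 0.88 [ 0.422 -0.077  0.02 ] [305. 265.]
kf_clamp_1 0.86 [ 0.583 -0.128  0.012] [323. 203.]
kf_clamp_1 0.63 [ 0.482 -0.228  0.01 ] [362. 240.]
gate 0.92 [ 0.744 -0.033  0.034] [286. 141.]
flap_plate 0.59 [ 0.661 -0.049  0.022] [292. 173.]
dropper 0.62 [0.626 0.324 0.058] [146. 187.]
torch 0.75 [ 0.471 -0.368  0.027] [417. 243.]
note_pad 0.87 [ 0.342 -0.291  0.012] [388. 294.]
side [0.137 0.924 0.889]
kf_clamp_1 0.66 [ 0.573 -0.13   0.015] [292. 208.]
kf_clamp_1 0.63 [ 0.479 -0.226  0.007] [337. 201.]
gate 0.69 [0.712 0.019 0.026] [219. 220.]
flap_plate 0.63 [ 0.662 -0.08   0.027] [254. 205.]
kf_stub_1 0.62 [0.68  0.148 0.02 ] [203. 256.]
dropper 0.72 [0.619 0.339 0.054] [178. 309.]
torch 0.52 [ 0.464 -0.365  0.022] [359. 174.]
note_pad 0.9 [ 0.34  -0.278  0.013] [391. 204.]
0.9
```

View pics/top0.png

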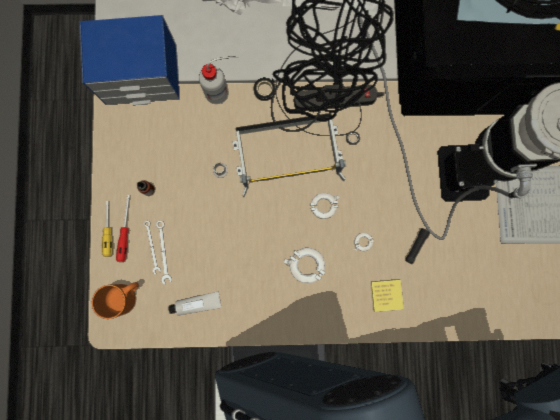

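View pics/side0.png

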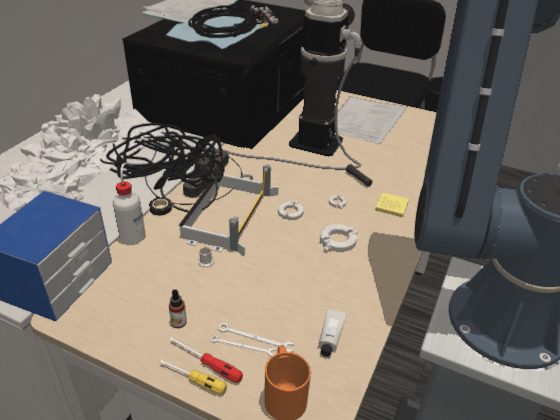

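The clamp look-alikes are: large at (305,265), middle-sized at (323,203) and small at (362,240). I choose (323,203), which is the middle size and lies roughly 87 mm before the flap. Next I'll check it close up and measure the gate.

```bash
cat > h.py <<'E'
import numpy as np, cv2
from bench import manip
def cloud(c,im=None,d=None,k=None):
    k=k or manip.get_calibration(c)
    if im is None: im,d=manip.grab_frame(c)
    K,R,t=np.array(k["camera_matrix"]),np.array(k["R"]),np.array(k["t"])
    v,u=np.mgrid[:d.shape[0],:d.shape[1]]
    P=np.stack([(u-K[0,2])/K[0,0]*d,(v-K[1,2])/K[1,1]*d,d],-1)
    return im,(P-t)@R
def yellow(im): 
    h=cv2.cvtColor(im,cv2.COLOR_RGB2HSV); return (h[...,0]>20)&(h[...,0]<32)&(h[...,1]>150)&(h[...,2]>90)
def rectify(c,im,x0,x1,y0,y1,z,s,k=None):  # s px per m; up=+x, left=+y
    k=k or manip.get_calibration(c);K,R,t=np.array(k["camera_matrix"]),np.array(k["R"]),np.array(k["t"])
    r,q=np.mgrid[:int((x1-x0)*s),:int((y1-y0)*s)]
    X=np.stack([x1-r/s,y1-q/s,np.full(r.shape,z)],-1)@R.T+t
    p=X@K.T; p=(p[...,:2]/p[...,2:]).astype(np.float32)
    return cv2.remap(im,p[...,0],p[...,1],cv2.INTER_LINEAR)
E
python3 - <<'E'
from h import *
f=np.load("top0.npz");im,P=cloud("top",f["im"],f["d"])
m=yellow(im); m[:165]=0;m[186:]=0;m[:,:240]=0;m[:,345:]=0
Y=P[m&(f["d"]>0)]; print(m.sum(),np.median(Y[:,2]),Y.min(0),Y.max(0))
a,b=np.polyfit(Y[:,1],Y[:,0],1); print("x=a y+b",a,b)
hi=(P[...,2]>.07)&(P[...,2]<.12)&(P[...,0]>.6)&(P[...,0]<.73)&(abs(P[...,1]+.04)<.2)&(f["d"]>0)
n,l,s,ce=cv2.connectedComponentsWithStats(hi.astype(np.uint8))
for i in range(1,n): print("post",s[i,4],ce[i],P[l==i].mean(0).round(4))
for nm,reg in (("mid",(.583,-.128,.05)),):
    c=(np.hypot(P[...,0]-reg[0],P[...,1]-reg[1])<reg[2])&(P[...,2]>.007)
    Q=P[c]; print(nm,c.sum(),Q.min(0).round(3),Q.max(0).round(3),cv2.minAreaRect((Q[:,:2]*1000).astype(np.float32)))
o=rectify("top",im,.46,.84,-.25,.13,.012,1500); cv2.imwrite("pics/r0.png",o[:,:,::-1])
E
```

```text
121 0.025306881694186423 [ 0.64284637 -0.15375427  0.01876507] [0.67570535 0.05834124 0.03685286]
x=a y+b -0.14329207233554794 0.6526329221626658
post 82 [340.52439024 163.91463415] [ 0.6695 -0.1679  0.0945]
post 75 [244.61333333 178.94666667] [0.6356 0.0711 0.0952]
mid 405 [ 0.538 -0.171  0.007] [ 0.631 -0.096  0.024] ((583.2916870117188, -131.0792236328125), (76.63966369628906, 78.4990005493164), 41.64652633666992)
```

View pics/r0.png

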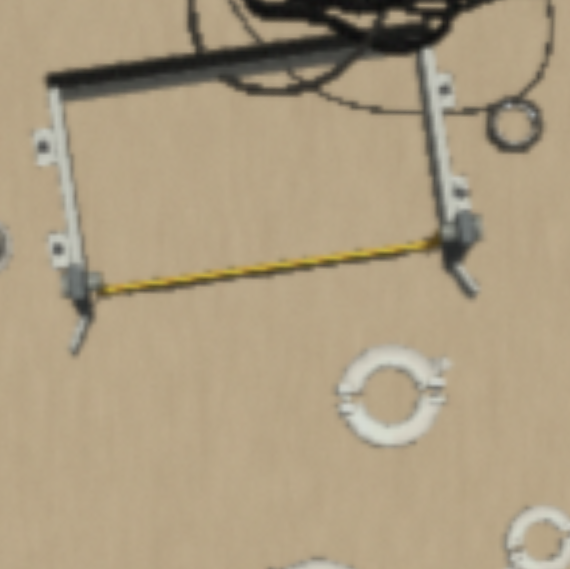

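The crop shows the middle clamp as a ring at crop (390,396), with its wing nut at upper right (445,365), so its yaw is roughly aligned with the gate. The flap runs from (100,290) to (440,240). That gives a gate origin of about (0.653, -0.049) with yaw 0.142 from both the flap line and the posts. The clamp sits at about gx -0.088, gy -0.069. That is too near the right post for the gripper body, so I'll first slide it sideways toward the middle.

```bash
cat >> h.py <<'E'
G0=np.array([.653,-.049]);A=.142
gx=np.array([np.cos(A),np.sin(A)]);gy=np.array([-gx[1],gx[0]])
def W(a,b,z): return [*(G0+a*gx+b*gy),z]
def toG(p): d=np.array(p)[...,:2]-G0; return np.stack([d@gx,d@gy],-1)
def rot(sg):
    y=np.array([*gy,0])*sg; z=np.array([0,0,-1.]); return np.stack([np.cross(y,z),y,z],1)
E
python3 - <<'E'
from h import *
S=[]
for sg in (1,-1):
    q=manip.inverse_kinematics(W(-.093,-.140,.15),rot(sg)); print(sg,None if q is None else np.round(q,2))
    if q is not None: S.append((abs(q[5]),sg))
sg=min(S)[1]; print("use",sg); open("sg","w").write(str(sg))
manip.move_ptp(W(-.093,-.140,.15),rot(sg))
manip.set_gripper(0.0)
manip.move_l(W(-.093,-.140,.03)); manip.move_l(W(-.093,-.140,.004),max_speed=.05)
print(manip.current_ee_pos(),manip.current_force().round(1))
manip.move_l(W(-.093,-.049,.004),max_speed=.06)
print(manip.current_ee_pos(),np.round(manip.current_force(),1))
manip.move_l(W(-.093,-.075,.004)); manip.move_l(W(-.093,-.085,.1)); manip.move_l(W(-.19,-.085,.16))
im,P=cloud("top"); print(manip.current_time())
for r in manip.look_for("top","kf_clamp_1"): print(round(r["confidence"],2),np.round(r["at"],3),toG(r["at"]).round(3))
o=rectify("top",im,.46,.84,-.25,.13,.012,1500); cv2.imwrite("pics/r1.png",o[:,:,::-1])
E
```

```text
1 [-0.41  0.52  1.53 -0.    1.1  -2.12]
-1 [-0.41  0.52  1.53 -0.    1.1   1.02]
use -1
[ 0.58081948 -0.20078136  0.0039708 ] [0.5 0.8 0. ]
[ 0.56790486 -0.1109251   0.00398601] [0.8 0.4 1. ]
8.8833
0.94 [ 0.432 -0.059  0.016] [-0.221  0.021]
0.53 [ 0.587 -0.121  0.012] [-0.075 -0.062]
0.49 [ 0.747 -0.028  0.035] [0.096 0.008]
```

View pics/r1.png

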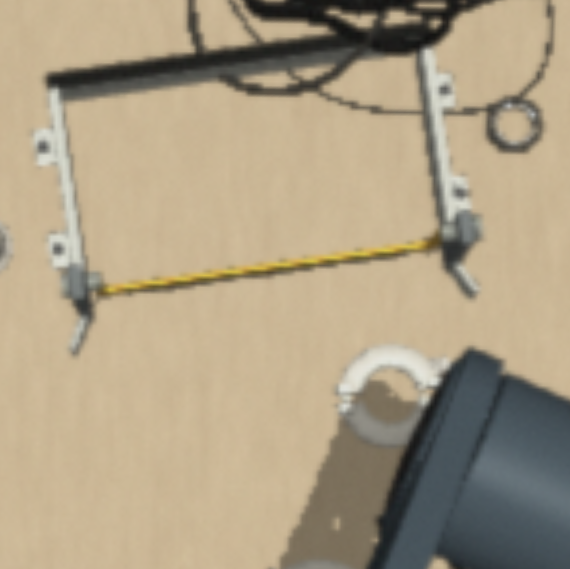

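The crop shows the ring still at (390,396), apparently unmoved even though the fingers swept that line. I'll check with the wrist camera before doing anything else.

Run:
```python
from h import *
print(manip.current_grip_width(),manip.current_ee_pos(),manip.current_time())
manip.move_l(W(-.25,-.14,.22))
k=manip.get_calibration("wrist"); im,d=manip.grab_frame("wrist"); a=im
s,ds=manip.grab_frame("side")
cv2.imwrite("pics/w2.png",np.hstack([cv2.resize(a,(400,300)),cv2.resize(s[150:290,150:400],(400,300))])[:,:,::-1])
for c in("wrist","side"):
  for r in manip.look_for(c,"kf_clamp_1"): print(c,round(r["confidence"],2),np.round(r["at"],3),toG(r["at"]).round(3))
print((-np.array(k["R"]).T@k["t"]).round(3))
```

```text
0.0037889508514101864 [ 0.47722517 -0.15986888  0.1593805 ] 8.9333
wrist 0.89 [ 0.429 -0.079  0.018] [-0.226  0.002]
wrist 0.79 [ 0.562 -0.134  0.016] [-0.102 -0.071]
side 0.91 [ 0.422 -0.073  0.02 ] [-0.232  0.009]
side 0.56 [ 0.578 -0.129  0.013] [-0.085 -0.068]
side 0.5 [ 0.478 -0.228  0.008] [-0.198 -0.153]
[ 0.495 -0.212  0.393]
```

View pics/w2.png

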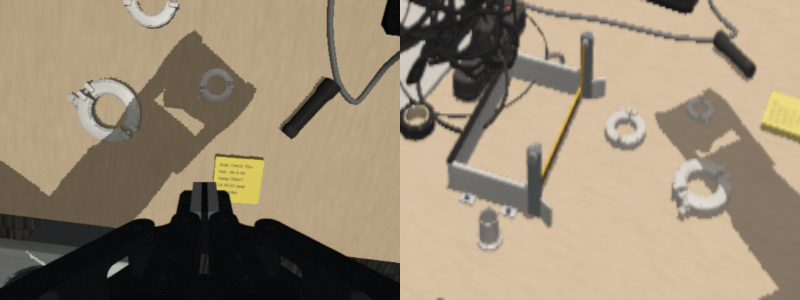

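The clamp really is unmoved. I'll repeat the sweep in small steps, logging force and looking from the side while the fingers are at the clamp.

Run:
```python
from h import *
R=rot(-1)
manip.move_l(W(-.093,-.145,.10),max_speed=.25); manip.move_l(W(-.093,-.145,.004),max_speed=.1)
f0=np.array(manip.current_force())
for b in (-.12,-.11,-.10,-.09,-.08):
    manip.move_l(W(-.093,b,.004),max_speed=.06)
    df=np.array(manip.current_force())-f0
    print(b,toG(manip.current_ee_pos()).round(4),manip.current_ee_pos()[2],df.round(2))
s,_=manip.grab_frame("side"); w,d=manip.grab_frame("wrist")
for r in manip.look_for("side","kf_clamp_1"): print(round(r["confidence"],2),toG(r["at"]).round(3))
cv2.imwrite("pics/w3.png",np.hstack([cv2.resize(w,(400,300)),cv2.resize(s[150:290,150:400],(400,300))])[:,:,::-1])
print(manip.current_time())
```

```text
-0.12 [-0.0929 -0.1198] 0.004133122543511905 [ 0.02  0.02 -0.38]
-0.11 [-0.093  -0.1097] 0.003988321398987374 [-0.4  -0.09 -0.04]
-0.1 [-0.093  -0.0996] 0.0040121668346789555 [-0.2  -0.39 -0.44]
-0.09 [-0.093  -0.0896] 0.004022962677243405 [-0.25 -0.2  -0.73]
-0.08 [-0.093  -0.0796] 0.003995945590866981 [-1.   -0.61  0.06]
0.93 [-0.23   0.012]
0.85 [-0.089 -0.068]
0.73 [0.067 0.061]
0.47 [-0.198 -0.149]
13.9917
```

View pics/w3.png

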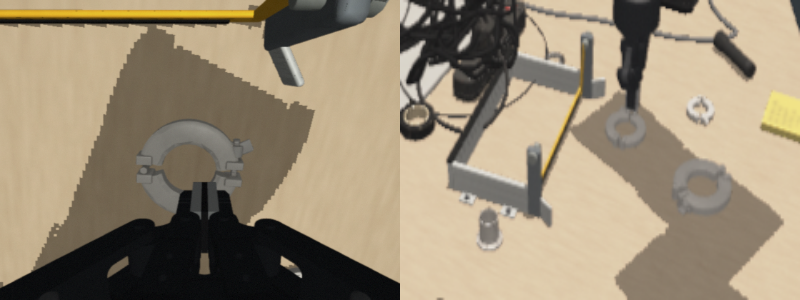

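The side view shows the fingertips ending at about (632,108), at the far edge of the ring at (625,130). I'll compare the projected TCP with the real fingertip in the images and depth.

Run:
```python
from h import *
T=np.array(manip.current_ee_pos()); print(T)
out=[]
for c in ("side","wrist"):
    k=manip.get_calibration(c);K,R,t=map(np.array,(k["camera_matrix"],k["R"],k["t"]))
    im,P=cloud(c); q=K@(R@T+t); u=(q[:2]/q[2]); print(c,u.round(1),"depth tcp",q[2].round(3))
    near=(np.hypot(P[...,0]-T[0],P[...,1]-T[1])<.09)&(P[...,2]<.3)
    Q=P[near]
    z=Q[:,2]; 
    for lo,hi in ((.004,.012),(.012,.02),(.02,.03),(.03,.045),(.045,.06),(.06,.08)):
        m=(z>lo)&(z<hi); 
        if m.any(): print(lo,m.sum(),np.median(Q[m],0).round(3),Q[m].min(0).round(3),Q[m].max(0).round(3))
    im=im.copy(); x,y=map(int,u); cv2.drawMarker(im,(x,y),(255,0,0),cv2.MARKER_CROSS,9,1)
    out.append(cv2.resize(im[max(0,y-50):y+50,max(0,x-65):x+65],(400,308),interpolation=cv2.INTER_NEAREST))
cv2.imwrite("pics/w4.png",np.hstack(out)[:,:,::-1])
```

```text
[ 0.57234498 -0.14145073  0.00405477]
side [293.8 208.9] depth tcp 1.451
0.004 178 [ 0.581 -0.129  0.009] [ 0.506 -0.224  0.004] [ 0.656 -0.08   0.012]
0.012 161 [ 0.581 -0.134  0.014] [ 0.542 -0.186  0.012] [ 0.657 -0.093  0.019]
0.02 18 [ 0.648 -0.18   0.023] [ 0.64  -0.188  0.02 ] [ 0.657 -0.17   0.03 ]
0.03 23 [ 0.574 -0.137  0.038] [ 0.56  -0.183  0.03 ] [ 0.65  -0.134  0.045]
0.045 38 [ 0.566 -0.132  0.053] [ 0.56  -0.145  0.045] [ 0.581 -0.126  0.059]
0.06 32 [ 0.564 -0.135  0.065] [ 0.558 -0.154  0.06 ] [ 0.581 -0.128  0.079]
wrist [287.2 245.3] depth tcp 0.186
0.004 2414 [ 0.595 -0.143  0.01 ] [ 0.543 -0.183  0.004] [ 0.657 -0.093  0.012]
0.012 7639 [ 0.59  -0.122  0.014] [ 0.544 -0.183  0.012] [ 0.658 -0.093  0.02 ]
0.02 716 [ 0.65  -0.178  0.028] [ 0.642 -0.186  0.02 ] [ 0.657 -0.17   0.03 ]
0.03 380 [ 0.582 -0.143  0.042] [ 0.576 -0.185  0.03 ] [ 0.657 -0.127  0.045]
0.045 1264 [ 0.58  -0.139  0.053] [ 0.575 -0.153  0.045] [ 0.584 -0.126  0.06 ]
0.06 2404 [ 0.581 -0.14   0.072] [ 0.56  -0.165  0.06 ] [ 0.587 -0.111  0.08 ]
```

View pics/w4.png

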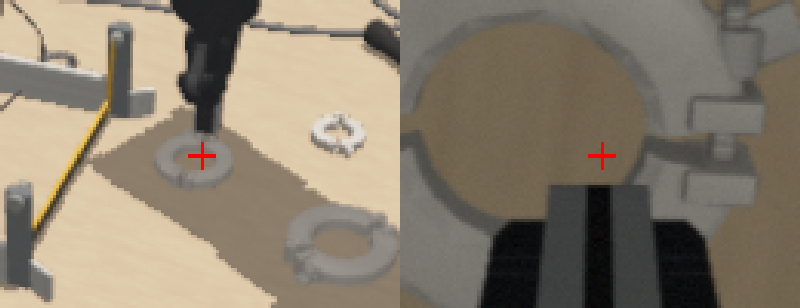

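The crops show the real finger ends well above the projected TCP cross. In both cameras the lowest finger surface is about 30 mm up, so the fingers passed over the clamp. I'll measure that offset, then find the desk by gentle force-guarded contact beside the clamp.

Run:
```python
from h import *
T=np.array(manip.current_ee_pos())
for c in ("side","wrist"):
    im,P=cloud(c)
    m=(abs(P[...,0]-T[0])<.016)&(abs(P[...,1]-T[1])<.02)&(P[...,2]>.02)&(P[...,2]<.06)
    z=np.sort(P[m][:,2]); print(c,len(z),z[:8].round(4))
manip.move_l(W(-.093,-.080,.03)); manip.move_l(W(-.093,-.140,.03),max_speed=.2)
manip.move_l(W(-.093,-.140,.004)); f0=np.array(manip.current_force())
for z in (-.004,-.01,-.014,-.017,-.019,-.021,-.023,-.025,-.027,-.029,-.031):
    try: manip.move_l(W(-.093,-.140,z),max_speed=.04)
    except manip.Unreachable as e: print("unreach",z,e);break
    df=np.array(manip.current_force())-f0; print(z,manip.current_ee_pos()[2].round(4),df.round(1))
    if abs(df[2])>4: break
print(manip.current_time())
```

```text
side 56 [0.0325 0.0333 0.0339 0.0379 0.0398 0.0403 0.0408 0.0409]
wrist 1535 [0.0384 0.039  0.0391 0.0392 0.0392 0.0392 0.0392 0.0393]
-0.004 -0.0039 [-1.   0.3 -0.8]
-0.01 -0.0103 [-0.7  0.5 -0.7]
-0.014 -0.0143 [-0.3 -0.4 -0.4]
-0.017 -0.0172 [-0.1  0.9 -0.9]
-0.019 -0.0191 [ 0.   0.3 -0.1]
-0.021 -0.0212 [ 0.2  0.8 -0.4]
-0.023 -0.0231 [-0.   0.8 -0.8]
-0.025 -0.0252 [-0.6  0.7 -1.1]
-0.027 -0.0271 [-0.6 -1.2 -0.8]
-0.029 -0.0291 [-0.4 -0.1 -0.1]
-0.031 -0.0311 [ 0.5  0.9 -0.6]
18.1917
```

The tool is about 30–35 mm shorter than reported. I'll probe slightly further to find the desk, back off, and then push sideways.

Run:
```python
from h import *
f0=np.array(manip.current_force())
for z in np.arange(-.032,-.041,-.001):
    manip.move_l(W(-.093,-.140,z),max_speed=.03)
    df=np.array(manip.current_force())-f0
    if df[2]>3.5: break
print("contact",z,df.round(1)); z+=.003
open("z0","w").write(str(z))
manip.move_l(W(-.093,-.140,z)); manip.move_l(W(-.093,-.049,z),max_speed=.06)
print(np.round(np.array(manip.current_force())-f0,1))
manip.move_l(W(-.093,-.085,z)); manip.move_l(W(-.12,-.11,z+.06),max_speed=.25); manip.move_l(W(-.20,-.15,z+.12),max_speed=.25)
im,P=cloud("top"); print(manip.current_time())
for c in("top","side"):
  if c=="side": manip.grab_frame(c)
  for r in manip.look_for(c,"kf_clamp_1"): print(c,round(r["confidence"],2),toG(r["at"]).round(3))
o=rectify("top",im,.46,.84,-.25,.13,.012,1500); cv2.imwrite("pics/r5.png",o[:,:,::-1])
```

```text
contact -0.032 [-2.6  0.3  6.2]
[-0.4 -0.7 -0.5]
21.8167
top 0.89 [-0.232  0.004]
top 0.79 [-0.078 -0.006]
top 0.33 [0.025 0.372]
side 0.97 [-0.232  0.01 ]
side 0.54 [-0.198 -0.151]
```

View pics/r5.png

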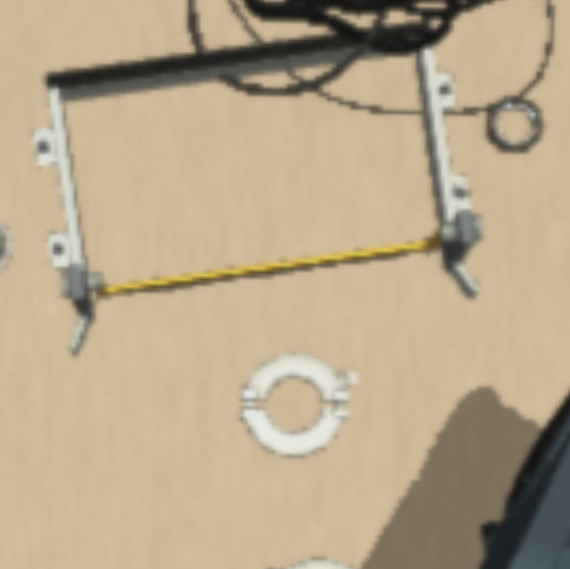

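The crop shows the clamp now at (294,405), which is gx -0.085 and gy -0.005, still square to the gate. Now I'll do the forward push with the fingers slightly open, touching off again first because opening shifts the tips.

Run:
```python
from h import *
b=-.003; X0=-.145
manip.set_gripper(.2)
manip.move_l(W(X0,b,.04),max_speed=.25); manip.move_l(W(X0,b,-.024),max_speed=.1)
s,P=cloud("side"); T=np.array(manip.current_ee_pos())
for h in np.arange(0,.16,.02):
    m=(P[...,2]>h)&(P[...,2]<h+.02)&(np.hypot(P[...,0]-T[0],P[...,1]-T[1])<.1); Q=toG(P[m])-[X0,b]
    if m.sum()>3: print(h.round(2),m.sum(),np.percentile(Q,[3,97],axis=0).round(3).tolist())
f0=np.array(manip.current_force())
for z in np.arange(-.028,-.046,-.001):
    manip.move_l(W(X0,b,z),max_speed=.04)
    df=np.array(manip.current_force())-f0
    if df[2]>3.5: break
print("contact",z,df.round(1)); z+=.003; open("z0","w").write(str(z))
manip.move_l(W(X0,b,z))
for x in (-.09,-.07):
    manip.move_l(W(x,b,z),max_speed=.06); print(x,(np.array(manip.current_force())-f0).round(1))
im,P=cloud("top")
for c in("side","top"):
  if c=="side": manip.grab_frame(c)
  for r in manip.look_for(c,"kf_clamp_1"): print(c,round(r["confidence"],2),toG(r["at"]).round(3))
print(manip.current_time())
```

```text
0.0 1421 [[-0.088, -0.075], [0.086, 0.083]]
0.02 98 [[-0.09, -0.026], [0.007, 0.042]]
0.04 31 [[-0.014, -0.024], [0.006, 0.041]]
0.06 76 [[-0.017, -0.017], [0.011, 0.052]]
0.08 103 [[-0.018, -0.012], [0.015, 0.063]]
0.1 164 [[-0.02, -0.01], [0.017, 0.063]]
0.12 85 [[-0.032, 0.016], [0.013, 0.039]]
0.14 212 [[-0.038, 0.005], [0.029, 0.039]]
contact -0.032 [-3.8  1.2 13. ]
-0.09 [-0.1  1.3 -0.2]
-0.07 [ 0.9  0.6 -0.9]
side 0.82 [-0.022  0.007]
side 0.62 [-0.233  0.007]
side 0.51 [-0.201 -0.151]
top 0.67 [-0.192 -0.154]
27.175
```

The fingers are contacting the clamp (now at gx ≈ -0.025), and the wide gripper body is well above the flap. I'll continue the push into the bay, then withdraw.

Run:
```python
from h import *
b=-.003; z=float(open("z0").read())
f0=np.array(manip.current_force()); 
for x in (-.05,-.03,-.01,.01,.022,.032):
    manip.move_l(W(x,b,z),max_speed=.06); df=np.array(manip.current_force())-f0; print(x,df.round(1))
    if np.linalg.norm(df)>20: print("stop");break
manip.grab_frame("side")
for r in manip.look_for("side","kf_clamp_1"): print(round(r["confidence"],2),toG(r["at"]).round(3))
manip.move_l(W(-.13,b,z),max_speed=.08); manip.move_l(W(-.2,b-.1,.1),max_speed=.25); manip.move_l(W(-.25,-.25,.15),max_speed=.25)
im,P=cloud("top");s,_=manip.grab_frame("side")
for c in ("top","side"):
  for n in ("kf_clamp_1","flap_plate"):
    for r in manip.look_for(c,n): print(c,n,round(r["confidence"],2),toG(r["at"]).round(3),np.round(r["at"][2],3))
Y=P[yellow(im)]; g=toG(Y); m=(abs(g[:,0])<.09)&(abs(g[:,1])<.12); print("flap gx",np.median(g[m,0]),np.median(Y[m,2]))
o=rectify("top",im,.56,.84,-.2,.08,.012,1400)
cv2.imwrite("pics/r6.png",np.hstack([o,cv2.resize(s[150:290,150:330],(400,392))])[:,:,::-1]); print(manip.current_time())
```

```text
-0.05 [ 0.   1.2 -0.1]
-0.03 [ 0.1 -0.3 -0.6]
-0.01 [-0.5  0.3  0.5]
0.01 [ 0.5  1.1 -0.6]
0.022 [ 0.1 -0.2 -0. ]
0.032 [ 0.4  0.8 -0.6]
0.75 [0.086 0.005]
0.58 [-0.228  0.008]
top kf_clamp_1 0.9 [ 0.075 -0.001] 0.014
top kf_clamp_1 0.45 [-0.191 -0.154] 0.009
top flap_plate 0.55 [ 0.008 -0.002] 0.027
top flap_plate 0.38 [0.09  0.008] 0.035
side kf_clamp_1 0.87 [-0.231  0.009] 0.021
side kf_clamp_1 0.52 [ 0.071 -0.007] 0.012
flap gx 0.006433616028557906 0.025641765230288566Traceback (most recent call last):
  File "<stdin>", line 16, in <module>
    return _nx.concatenate(arrs, 1, dtype=dtype, casting=casting)
           ~~~~~~~~~~~~~~~^^^^^^^^^^^^^^^^^^^^^^^^^^^^^^^^^^^^^^^
ValueError: all the input array dimensions except for the concatenation axis must match exactly, but along dimension 0, the array at index 0 has size 391 and the array at index 1 has size 392
```

The numbers show the clamp at gx 0.073 and the flap back at its shut position (0.006). I'll take one confirming picture.

Run:
```python
from h import *
im,P=cloud("top");s,_=manip.grab_frame("side")
o=rectify("top",im,.56,.84,-.2,.08,.012,1400)
cv2.imwrite("pics/r7.png",np.hstack([cv2.resize(o,(390,390)),cv2.resize(s[150:290,150:330],(400,390))])[:,:,::-1]); print(manip.current_time(),manip.current_ee_pos())
```

```text
34.1083 [ 0.44103338 -0.3314407   0.14992032]
```

View pics/r7.png

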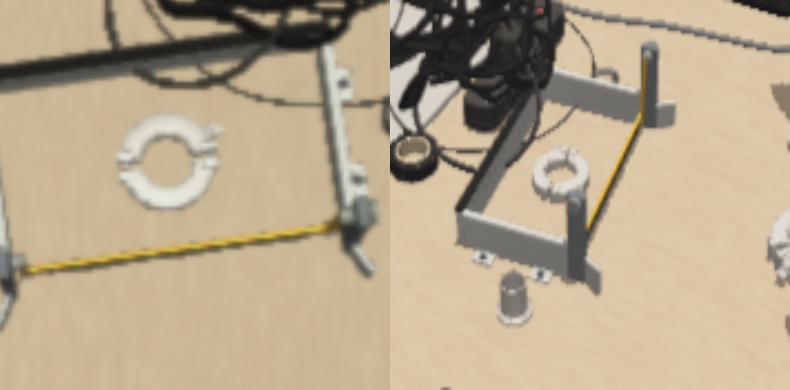

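The clamp lies flat inside the bay at (168,162), and the flap hangs shut from (25,268) to (340,226), clear of it.

```bash
python3 -c "
from bench import manip
print(manip.sign_off())"
```

```text
the job is handed in; nothing more can be done
None
```

The job is handed in (no verdict came back): the middle-sized clamp lies flat in the bay about 73 mm past the pivot line, the flap hangs shut, and the arm is clear; the bystanders' positions were not re-measured.

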